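# Post the spent cell past the sprung flap of the battery collection box

### The job

On this stockroom table, post the thicker and taller of the two standing round battery cells into the battery collection box: press it down on the sprung flap in the lid so that the flap is held open, and let go only when the cell is well inside, so that it falls to the bottom and the flap springs shut behind it. Leave the slimmer cell standing where it is.

Things in the scene. Friction and masses are not known exactly. Their poses are not given: they have to be found in the camera images.
- thick_cell_mid (a point): the cell to post: an upright cylinder, black jacket with bare steel ends, 33 mm in diameter and 61 mm tall, about 0.14 kg, standing loose on the table. This point is its centre, on its axis, half-way up; z runs along its axis.
- thin_cell_mid (a point): the cell to leave alone: same make, but only 25 mm in diameter and 50 mm tall. This point is its centre, half-way up.
- mouth (a point): Centre of the mouth in the grey steel lid of the fixed, clear-sided battery box (200 x 200 mm, 180 mm tall), at the lid's upper face, 180 mm above the table and 174 mm above the inner floor. The mouth is 85 mm along this frame's x and 140 mm along its y, filled by a bare steel flap hinged at its +x edge (x = +42 mm, the side away from the robot); z is up. Hollow below, about 95 mm each way.
- flap (a joint): Angle of the flap in rad: 0 shut, level with the lid; up to 1.4 hanging down inside. A plate 82 x 136 mm; its free -x edge swings down, to 83 mm below the lid. A spring shuts it (0.21 N m shut, 0.34 N m open; 5 to 8 N to push it down in the middle), so a cell's weight does not open it; it yields to the cell or fingertips pushed down into the mouth and shuts when they leave.
Mind the look-alikes: they are no part of the job. What is shaped like the part that bears thick_cell_mid but red or yellow is not meant.

How it is judged (in metres and radians):
On the way:
1. the flap is held open by at least 0.4 rad while the thick cell, still gripped, is in the mouth with its centre below the lid's upper face (value of joint flap above 0.4 rad and z of thick_cell_mid in the frame of mouth below 0 m and x of thick_cell_mid in the frame of mouth between -0.05 and 0.05 m and y of thick_cell_mid in the frame of mouth between -0.075 and 0.075 m and contact force between the fingers and thick_cell above 1 N), for 0.1 s.
At the end, for the whole second after the job is handed in: the thick cell lies or stands in the bottom of the collection box (its centre at least 100 mm below the lid), the flap has sprung shut (below 0.1 rad), and the slim cell still stands within 30 mm of where it was (z of thick_cell_mid in the frame of mouth below -0.1 m and x of thick_cell_mid in the frame of mouth between -0.1 and 0.1 m and y of thick_cell_mid in the frame of mouth between -0.1 and 0.1 m and value of joint flap below 0.1 rad and distance of thin_cell_mid from where it was at the start of the episode below 0.03 m and angle between thin_cell_mid's own z axis and vertical below 0.2 rad); the robot touches nothing.
It fails at once if the slim cell is knocked or carried more than 30 mm from its place (distance of thin_cell_mid from where it was at the start of the episode above 0.03 m).
It also fails if it takes over 45 s, if anything falls off the work surface, if the arm or the gripper's body presses on something with over 40 N, if the wrist force passes 120 N, or if a joint passes its speed limit or range.

### The arm

A 6-joint arm with a two-finger parallel gripper is mounted at the origin on the work surface. World frame = base frame: x ahead of the robot, y to its left, z up, the work surface at z = 0. Lengths are in mm, angles in rad, forces in N, time in s.
With the tool pointing down it reaches from about 350 to 875 mm from the base axis. Payload 4.2 kg.
Tool frame: the origin (TCP) lies at the very end of the fingers, on their centre line; the grasp point (between the pads) lies 19 mm behind it (arm.grip_point_offset is the distance from the TCP to the grasp point, in mm); z points along the fingers, y is the direction in which the jaws open and shut (so a half turn about z gives the same grasp; the last joint's range is limited). The gripper opens to 85 mm and grips with 20 to 120 N. Pads are 22 mm wide; open, the fingers measure 114 mm over their backs; the gripper's body (76 mm by 85 mm) begins 54 mm behind the grasp point. The pads swing forward as they close: fully open they stand 13 mm farther back than shut.
Start: joints at [1.556, 0.385, 0.008, 0, -1.194, -0.259], TCP at [168.963, 601.707, 231.312] pointing down, gripper open.
Joint ranges: [-3.14, 3.14], [-1.21, 2.06], [-1.07, 1.41], [-3.16, 2.05], [-2.99, -0.16], [-3.1, 3.1]. Speed limits (rad/s): [2.79, 2.79, 3.14, 3.14, 3.14, 3.14].

### API

Orientations are given as a unit quaternion [x, y, z, w].
In Python, from bench import arm gives the robot as it stands.
- The arm moves only by the tool drive_tool, never from a script. Its argument "steps" is a list of rows, each a list of 5 numbers: the shift along the tool's x, y, z in m, then the turn about the tool's z in degrees, then the finger opening in m, from 0 to 0.0854. A call has 1 to 20 rows; each row shifts and turns the commanded pose from where the row before left it, along the tool's axes as they then stand; what a row does not reach is not made up. A row lasts 1/10 s, in which the tool goes at most 50 mm and 8.59 degrees, less where a joint would pass 70% of its speed; a pose out of reach is approached as far as the arm can. A call is refused whole if a number of a shift passes 0.05 or a number of a turn 8.59, either way. A call with a gripper value outside its range is refused whole. The fingers move at their own pace and stop on an object; the grip force is fixed at half the most. Time passes only in rows, so rows that do not move let the fingers close. It gives the time, the measured TCP pose, the force and the opening at its end, in the units of the state.
- arm.read_state(): the state, without advancing time (a new reading comes with each control period).
- arm.get_image(name): name is "scene" or "top" or "wrist"; returns (picture, depth): 420x560x3 uint8, blue, green, red; 420x560 float32, mm along the optical axis (not along the pixel's ray), 0 where there is no reading.
- arm.camera_params(name): a dict with "K" (3x3 intrinsics, pixels), "world_to_cam" (4x4, takes a point from world to camera coordinates); the wrist camera has in their place "mount" (4x4, takes a point from camera to tool coordinates, whose origin is the TCP and whose axes are the flange's). Camera axes: x right, y up, looking along -z (the intrinsics and any distortion apply to the point x, -y, -z); pixel columns grow to the right and rows downward; lengths in mm; the calibration is good to about 2 mm. A picture is of the moment at which its call begins: read the wrist's pose just before it. camera_params takes no time and is no camera call.
- arm.job_done(): hands the job in, once; it reports no verdict.
The state is a dict: "clock": time; "joints": joint angles; "joint_vel": joint speeds; "joint_efforts": joint torques, N m; "position": TCP position; "ee_rot": TCP orientation; "contact_force": force on the tool from outside, world axes, zero at the start; "wrist_torque": the same for the moment, N m; "gripper_width": finger opening in mm.
Only numpy, scipy, OpenCV 4.12 (cv2) and the standard library are available. Lean on these libraries where they do the work, as an engineer would, in place of code of your own. Each camera call takes 0.05 s, during which the arm holds its last target.

## Working session

There is one attempt and no reset: what is moved stays moved. The work goes in short steps, Python scripts to look and compute and a tool call to move; the robot and the scene stay as the last step left them, time stands still between calls to the robot, and variables do not carry over. Pictures are saved under pics/ and viewed, and the job is handed in when it is done.

Besides the shell and the picture viewer there is one more tool, called after "Call:" by a JSON object that holds its "api" and its "payload", one argument or row to a line. drive_tool: Moves the arm, as the interface text tells. Its arguments: {"type":"object","properties":{"steps":{"type":"array"}},"required":["steps"]}

```bash
mkdir -p pics; python3 - <<'E'
from bench import arm
import cv2,numpy as np,pickle
d={}
for n in ("scene","top"):
    im,z=arm.get_image(n); cv2.imwrite(f"pics/{n}0.png",im); d[n]=(im,z,arm.camera_params(n))
pickle.dump(d,open("d0.pkl","wb"))
s=arm.read_state();print(s)
for n in d: print(d[n][2])
E
```

```text
{'clock': 0.1, 'joints': array([ 1.55562899e+00,  3.85505831e-01,  6.75261822e-03, -4.42647892e-04,
       -1.19397759e+00, -2.58606307e-01]), 'joint_vel': array([ 0.00295324, -0.00139103,  0.00318357,  0.00128949, -0.0008775 ,
       -0.00107013]), 'joint_efforts': array([ 8.24366398e-04, -3.93318737e+01,  1.88930100e+01,  4.19806391e+00,
       -2.60998124e-03,  4.26856843e-06]), 'position': array([168.81558661, 601.23039011, 230.31016193]), 'ee_rot': array([ 9.90633991e-01, -1.36540533e-01, -8.67535113e-05,  9.85061461e-04]), 'contact_force': array([-0.26920815, -0.93298229, -0.34230581]), 'wrist_torque': array([0.03784793, 0.03392086, 0.02223604]), 'gripper_width': 85.28212522652403}
{'K': array([[452.23781381,   0.        , 282.90534078],
       [  0.        , 452.23781381, 214.18973919],
       [  0.        ,   0.        ,   1.        ]]), 'world_to_cam': array([[-9.93044958e-02,  9.95040317e-01, -5.77792245e-03,
         2.98115984e+01],
       [-6.53793975e-01, -6.08687436e-02,  7.54220415e-01,
         2.49110206e+02],
       [ 7.50128026e-01,  7.86750490e-02,  6.56595904e-01,
        -1.44575998e+03],
       [ 0.00000000e+00,  0.00000000e+00,  0.00000000e+00,
         1.00000000e+00]])}
{'K': array([[469.04441551,   0.        , 284.22056478],
       [  0.        , 469.04441551, 201.60085098],
       [  0.        ,   0.        ,   1.        ]]), 'world_to_cam': array([[ 1.29503636e-02, -9.99637281e-01,  2.36134553e-02,
         1.10321067e+01],
       [ 9.98263187e-01,  1.42826627e-02,  5.71543140e-02,
        -5.37487426e+02],
       [-5.74708461e-02,  2.28322740e-02,  9.98086063e-01,
        -1.14939621e+03],
       [ 0.00000000e+00,  0.00000000e+00,  0.00000000e+00,
         1.00000000e+00]])}
```

View pics/scene0.png

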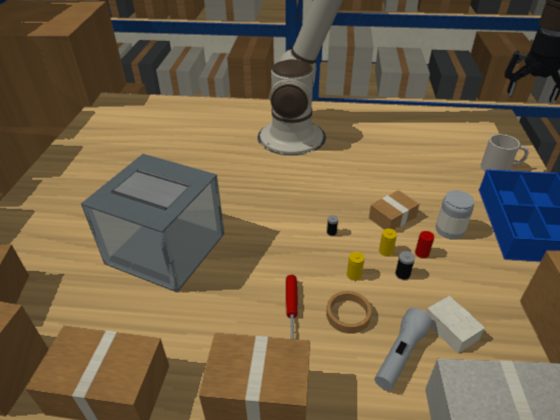

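View pics/top0.png

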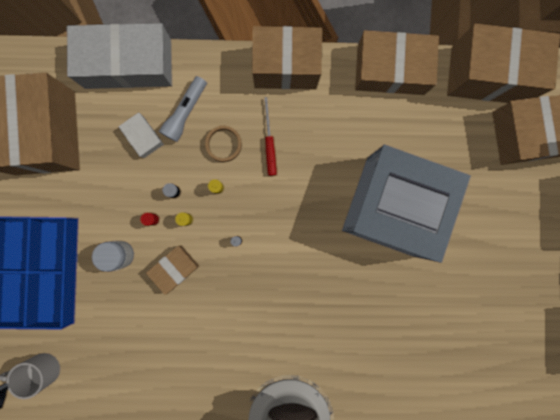

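Both views show two black cells. One is at scene (405,265) / top (171,191) and looks larger. The other is at scene (333,226) / top (236,241) and looks smaller. The red and yellow cylinders are decoys. Next I measure both and check an enlarged crop.

```bash
cat > h.py <<'E'
import numpy as np,pickle,cv2
def ray(P,u,v):
    K=P["K"];T=P["world_to_cam"];R=T[:3,:3];c=-R.T@T[:3,3]
    d=np.array([(u-K[0,2])/K[0,0],-(v-K[1,2])/K[1,1],-1.]);return c,R.T@d
def on(P,u,v,z):
    c,d=ray(P,u,v);return c+d*(z-c[2])/d[2]
def dep(P,u,v,D):
    c,d=ray(P,u,v);return c+d*D
def proj(P,p):
    T=P["world_to_cam"];q=T[:3,:3]@np.asarray(p)+T[:3,3];K=P["K"];return K[0,0]*q[0]/-q[2]+K[0,2],-K[1,1]*q[1]/-q[2]+K[1,2]
E
python3 - <<'E'
from h import *
d=pickle.load(open("d0.pkl","rb"))
im,z,P=d["top"]; s=d["scene"]
a=cv2.resize(s[0][205:300,310:450],None,fx=5,fy=5,interpolation=cv2.INTER_CUBIC)
cv2.imwrite("pics/crop.png",a)
b=cv2.resize(im[165:265,130:260],None,fx=5,fy=5,interpolation=cv2.INTER_CUBIC)
c=cv2.resize(im[130:275,330:480],None,fx=4,fy=4,interpolation=cv2.INTER_CUBIC)
cv2.imwrite("pics/crop2.png",b);cv2.imwrite("pics/crop3.png",c)
# heights map via depth in top
v,u=np.mgrid[0:420,0:560]
K=P["K"];T=P["world_to_cam"];R=T[:3,:3]
cam=np.stack([(u-K[0,2])/K[0,0]*z,-(v-K[1,2])/K[1,1]*z,-z],-1)
W=(cam-T[:3,3])@R
for n,(u0,v0),r in(("A",(171,191),14),("B",(236,241),12)):
    w=W[v0-r:v0+r,u0-r:u0+r].reshape(-1,3); m=w[:,2]>15; top=np.percentile(w[m,2],90); t=w[w[:,2]>top-6]
    print(n,top,len(t),t.mean(0),t.min(0),t.max(0))
g=(W[...,2]>165)&(W[...,2]<195)&(u>330)&(u<480)&(v>130)&(v<275)
c=W[g]; print("lid",c.mean(0),np.median(c[:,2]),cv2.minAreaRect(c[:,:2].astype(np.float32)))
# flap: brightness
gray=im.mean(2); 
m=(g&(gray>118)).astype(np.uint8); m=cv2.morphologyEx(m,cv2.MORPH_OPEN,np.ones((3,3)))
cs,_=cv2.findContours(m,0,2); k=max(cs,key=cv2.contourArea)
pts=np.array([on(P,p[0][0],p[0][1],180)[:2] for p in k],np.float32);print("flap",cv2.minAreaRect(pts),cv2.minAreaRect(k))
E
```

```text
A 61.382152515004634 143 [559.55245064 292.49179342  59.13361082] [543.93426651 276.23451139  55.4340325 ] [575.58494687 308.52893433  64.43682903]
B 50.8839525985569 79 [440.75979919 132.01447978  76.99827969] [429.59966012  44.94818591  45.25820015] [ 470.35426854  145.54370106 1177.65555373]
lid [ 528.97285835 -252.04523047  179.44824459] 179.53345763325683 ((529.5526123046875, -254.0126953125), (202.1759490966797, 200.83352661132812), 71.06050109863281)
flap ((530.4686279296875, -253.7283935546875), (133.9470672607422, 71.19161224365234), 71.52149963378906) ((412.7728576660156, 202.22048950195312), (62.57780456542969, 32.940650939941406), 19.29004669189453)
```

View pics/crop.png

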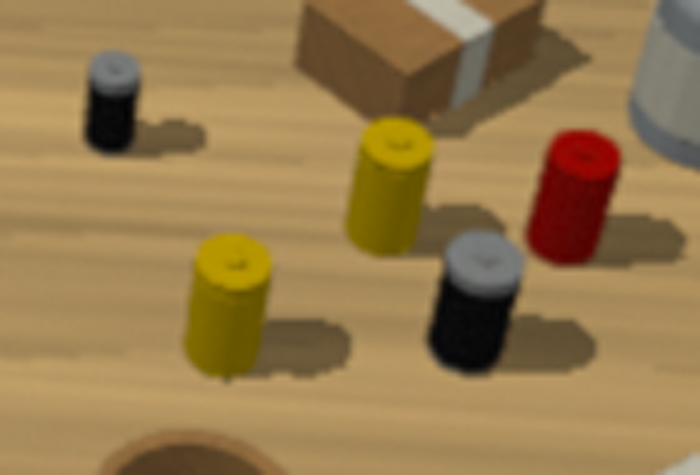

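View pics/crop2.png

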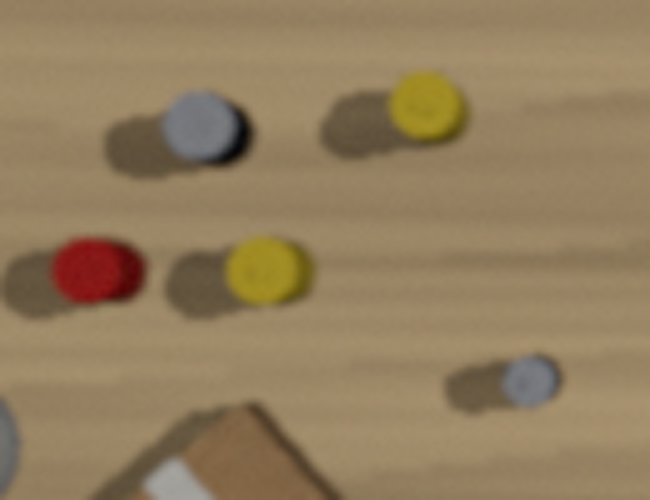

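View pics/crop3.png

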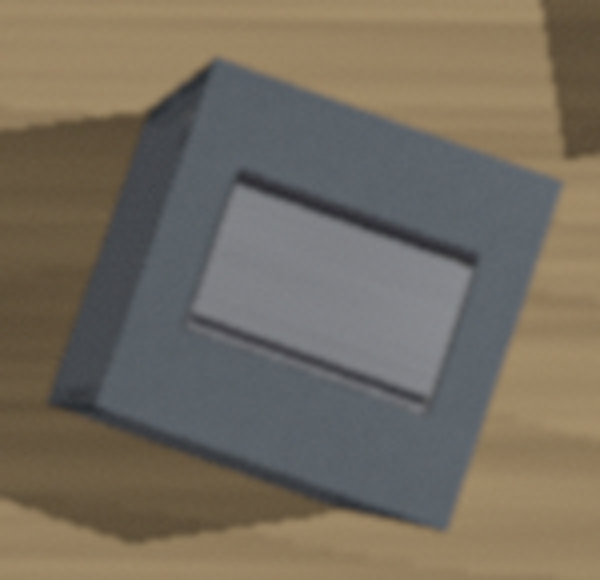

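The crop confirms it. The black cell at scene (405,265) has a 61 mm top and is the thicker and taller one, so it is the target. The one at (333,226) is 51 mm tall and stays put. The thick cell is at about (560, 292). The mouth is at about (530, -254), with its x axis at a yaw of about -18.7°.

Call:
{"api": "drive_tool", "payload": {
  "steps": [
    [0.038, 0.016, 0, 3, 0.085],
    [0.038, 0.016, 0, 0, 0.085],
    [0.038, 0.016, 0, 0, 0.085],
    [0.038, 0.016, 0, 0, 0.085],
    [0.038, 0.016, 0, 0, 0.085],
    [0.038, 0.016, 0, 0, 0.085],
    [0.038, 0.016, 0, 0, 0.085],
    [0.038, 0.016, 0, 0, 0.085],
    [0.038, 0.016, 0, 0, 0.085],
    [0.038, 0.016, 0, 0, 0.085],
    [0.038, 0.016, 0, 0, 0.085],
    [0, 0, 0, 0, 0.085],
    [0, 0, 0, 0, 0.085],
    [0, 0, 0, 0, 0.085]
  ]
}}

```text
clock: 1.5
position: [509.4, 303.0, 231.0]
ee_rot: [0.987, -0.162, -0.0, 0.0]
contact_force: [-0.0, 1.1, 0.3]
gripper_width: 85.1
```

```bash
cat >> h.py <<'E'
from scipy.spatial.transform import Rotation as Ro
def rel(s,t):
    return Ro.from_quat(s["ee_rot"]).inv().apply(np.asarray(t)-s["position"])
E
python3 - <<'E'
from h import *
from bench import arm
s=arm.read_state();R=Ro.from_quat(s["ee_rot"]).as_matrix()
print(s["clock"],s["position"],np.degrees(np.arctan2(R[1,0],R[0,0])),R[:,2],rel(s,[559.7,292.4,16]))
im,z=arm.get_image("wrist");cv2.imwrite("pics/w1.png",im)
P=arm.camera_params("wrist");M=P["mount"];print(P)
T=np.eye(4);T[:3,:3]=R;T[:3,3]=s["position"];C=np.linalg.inv(T@M)
Q={"K":P["K"],"world_to_cam":C};pickle.dump((im,z,Q),open("w1.pkl","wb"))
print(proj(Q,[559.7,292.4,61]))
E
```

```text
1.5 [509.37018041 302.97159075 230.99732817] -18.660062670448713 [-6.88607468e-04 -2.86220713e-04 -9.99999722e-01] [ 51.18713671  -6.19293641 214.9656367 ]
{'K': array([[376.42781903,   0.        , 281.48551455],
       [  0.        , 376.42781903, 215.96627814],
       [  0.        ,   0.        ,   1.        ]]), 'mount': array([[ 3.03579735e-04,  9.54145644e-01,  2.99342609e-01,
         7.63491418e+01],
       [ 9.99999705e-01, -5.00933339e-04,  5.82555616e-04,
         6.43354484e-01],
       [ 7.05793596e-04,  2.99342344e-01, -9.54145515e-01,
        -1.43802976e+02],
       [ 0.00000000e+00,  0.00000000e+00,  0.00000000e+00,
         1.00000000e+00]])}
(np.float64(273.39049518623517), np.float64(130.2430668579728))
```

View pics/w1.png

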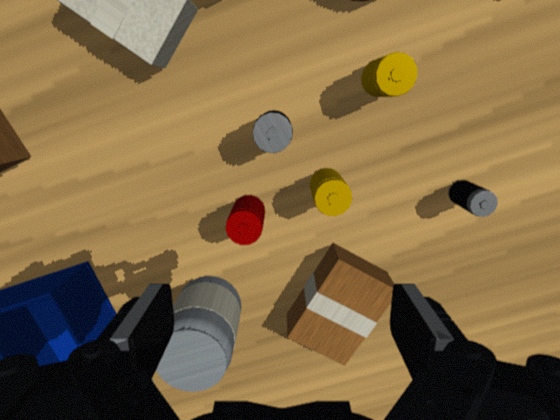

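The wrist view shows the steel top at (272,131), against a predicted (273,130), so the position agrees. I move over it and descend.

Call:
{"api": "drive_tool", "payload": {
  "steps": [
    [0.025, -0.003, 0, 0, 0.085],
    [0.026, -0.003, 0, 0, 0.085],
    [0, 0, 0.03, 0, 0.085],
    [0, 0, 0.04, 0, 0.085],
    [0, 0, 0.04, 0, 0.085],
    [0, 0, 0.03, 0, 0.085],
    [0, 0, 0, 0, 0.085],
    [0, 0, 0, 0, 0.085]
  ]
}}

```text
clock: 2.35
position: [560.2, 293.1, 91.9]
ee_rot: [0.987, -0.161, 0.0, 0.0]
contact_force: [0.1, 0.4, 0.5]
gripper_width: 84.8
```

```bash
python3 - <<'E'
from h import *
from bench import arm
s=arm.read_state()
print(s["clock"],s["position"],s["contact_force"],rel(s,[559.7,292.4,14]))
im,z=arm.get_image("wrist");cv2.imwrite("pics/w2.png",im)
E
```

```text
2.35 [560.15271247 293.1190925   91.94139891] [0.07891198 0.37232552 0.51170608] [-0.2602133   0.81249888 77.94136156]
```

View pics/w2.png

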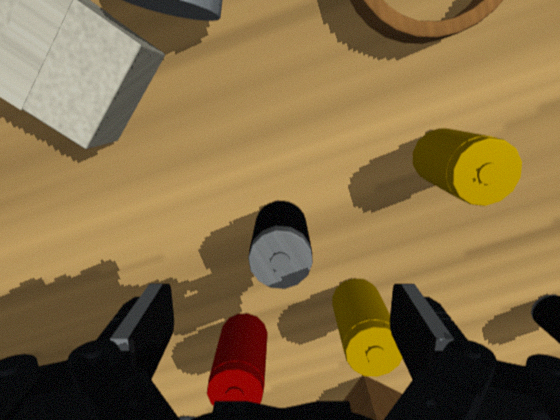

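The cell sits centred between the fingers at (281,257), and the neighbouring cells are clear. I descend and grip.

Call:
{"api": "drive_tool", "payload": {
  "steps": [
    [0, 0.001, 0.03, 0, 0.085],
    [0, 0, 0.03, 0, 0.085],
    [0, 0, 0.018, 0, 0.085],
    [0, 0, 0, 0, 0.085],
    [0, 0, 0, 0, 0.06],
    [0, 0, 0, 0, 0.02],
    [0, 0, 0, 0, 0.02],
    [0, 0, 0, 0, 0.02],
    [0, 0, 0, 0, 0.02],
    [0, 0, 0, 0, 0.02],
    [0, 0, 0, 0, 0.02],
    [0, 0, 0, 0, 0.02]
  ]
}}

```text
clock: 3.6
position: [560.8, 291.9, 15.1]
ee_rot: [0.987, -0.162, 0.001, -0.001]
contact_force: [-1.0, -0.4, 6.5]
gripper_width: 32.1
```

```bash
python3 - <<'E'
from h import *
from bench import arm
s=arm.read_state()
print(s["clock"],s["position"],s["contact_force"],s["gripper_width"])
im,z=arm.get_image("wrist");cv2.imwrite("pics/w3.png",im)
E
```

```text
3.6 [560.83390974 291.94214901  15.09056338] [-1.03862997 -0.44293852  6.48147406] 32.05534379673862
```

View pics/w3.png

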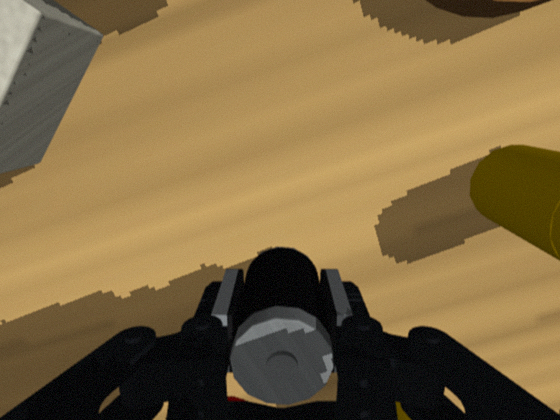

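Gripped at 32 mm. I lift.

Call:
{"api": "drive_tool", "payload": {
  "steps": [
    [0, 0, -0.01, 0, 0.02],
    [0, 0, -0.03, 0, 0.02],
    [0, 0, -0.04, 0, 0.02],
    [0, 0, -0.04, 0, 0.02],
    [0, 0, -0.04, 0, 0.02],
    [0, 0, -0.04, 0, 0.02],
    [0, 0, -0.04, 0, 0.02],
    [0, 0, 0, 0, 0.02],
    [0, 0, 0, 0, 0.02]
  ]
}}

```text
clock: 4.55
position: [559.5, 291.0, 254.2]
ee_rot: [0.987, -0.163, 0.0, -0.001]
contact_force: [-0.3, -0.4, -2.9]
gripper_width: 31.9
```

```bash
python3 - <<'E'
from h import *
from bench import arm
s=arm.read_state()
print(s["clock"],s["position"],s["contact_force"],s["gripper_width"],s["joints"],rel(s,[525.3,-252,250]))
im,z=arm.get_image("scene");cv2.imwrite("pics/s4.png",im)
E
```

```text
4.55 [559.46696827 291.03538152 254.22823085] [-0.27964586 -0.41865369 -2.85039609] 31.85632027922332 [ 7.35428407e-01  3.79912048e-01  5.87474688e-02 -9.42731393e-04
 -1.24810646e+00  5.09106839e-01] [141.837056   525.30380013   3.29429178]
```

View pics/s4.png

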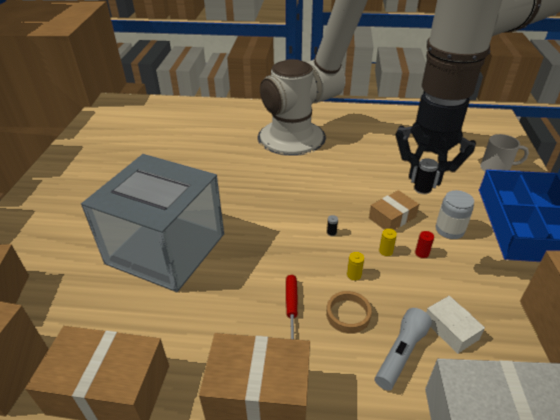

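The cell is held cleanly at scene (425,178). I carry it over to the box.

Call:
{"api": "drive_tool", "payload": {
  "steps": [
    [0.01, 0.03, 0, 0, 0.02],
    [0.01, 0.038, 0, 0, 0.02],
    [0.01, 0.038, 0, 0, 0.02],
    [0.01, 0.038, 0, 0, 0.02],
    [0.01, 0.038, 0, 0, 0.02],
    [0.01, 0.038, 0, 0, 0.02],
    [0.01, 0.038, 0, 0, 0.02],
    [0.01, 0.038, 0, 0, 0.02],
    [0.01, 0.038, 0, 0, 0.02],
    [0.01, 0.038, 0, 0, 0.02],
    [0.01, 0.038, 0, 0, 0.02],
    [0.01, 0.038, 0, 0, 0.02],
    [0.01, 0.038, 0, 0, 0.02],
    [0.01, 0.035, 0, 0, 0.02],
    [0, 0, 0, 0, 0.02],
    [0, 0, 0, 0, 0.02],
    [0, 0, 0, 0, 0.02]
  ]
}}

```text
clock: 6.3
position: [524.9, -246.6, 251.9]
ee_rot: [0.987, -0.162, -0.001, -0.0]
contact_force: [-0.5, 0.8, -0.9]
gripper_width: 31.7
```

```bash
python3 - <<'E'
from h import *
from bench import arm
s=arm.read_state();R=Ro.from_quat(s["ee_rot"]).as_matrix()
print(s["clock"],s["position"],s["contact_force"],s["gripper_width"],np.degrees(np.arctan2(R[1,0],R[0,0])),rel(s,[525.3,-252,250]))
im,z=arm.get_image("wrist");cv2.imwrite("pics/w5.png",im)
im,z=arm.get_image("scene");cv2.imwrite("pics/s5.png",im)
P=arm.camera_params("wrist");T=np.eye(4);T[:3,:3]=R;T[:3,3]=s["position"]
Q={"K":P["K"],"world_to_cam":np.linalg.inv(T@P["mount"])}
a=np.radians(-18.7);x=np.array([np.cos(a),np.sin(a),0]);y=np.array([-np.sin(a),np.cos(a),0])
for i,j in((42.5,70),(42.5,-70),(-42.5,70),(-42.5,-70)): print(proj(Q,np.array([530,-253.8,180])+i*x+j*y))
E
```

```text
6.3 [ 524.93488245 -246.63929395  251.9486958 ] [-0.54343027  0.78952723 -0.93033443] 31.69141694284562 -18.669779599502636 [2.06749275 4.96175382 1.94277335]
(np.float64(166.43638822131203), np.float64(146.7841057914441))
(np.float64(413.0816376288726), np.float64(147.01283248711866))
(np.float64(178.66580361681605), np.float64(281.6274009287729))
(np.float64(398.85203295799596), np.float64(281.86537285265456))
```

View pics/w5.png

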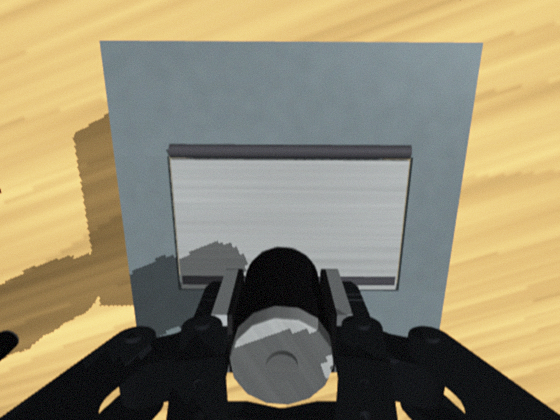

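View pics/s5.png

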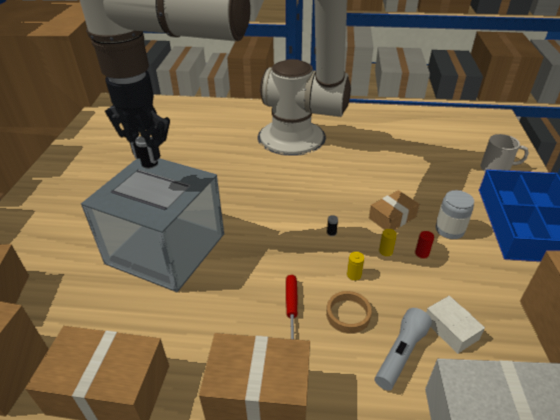

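The mouth appears in the wrist image with corners (168,146), (411,146), (180,289) and (398,289). That puts its centre within about 2 mm of the estimate. I shift y by +5 mm and press down.

Call:
{"api": "drive_tool", "payload": {
  "steps": [
    [0, 0.005, 0.0, 0, 0.02],
    [0, 0, 0.02, 0, 0.02],
    [0, 0, 0.02, 0, 0.02],
    [0, 0, 0.01, 0, 0.02],
    [0, 0, 0.01, 0, 0.02],
    [0, 0, 0.01, 0, 0.02],
    [0, 0, 0.01, 0, 0.02],
    [0, 0, 0.01, 0, 0.02],
    [0, 0, 0.01, 0, 0.02],
    [0, 0, 0, 0, 0.02]
  ]
}}

```text
clock: 7.4
position: [521.4, -251.2, 152.3]
ee_rot: [0.987, -0.163, -0.003, -0.001]
contact_force: [-6.0, 1.9, -0.9]
gripper_width: 31.5
```

```bash
python3 - <<'E'
from h import *
from bench import arm
s=arm.read_state()
print(s["clock"],s["position"],s["contact_force"],s["wrist_torque"],s["gripper_width"],rel(s,[525.3,-252,118]))
im,z=arm.get_image("wrist");cv2.imwrite("pics/w6.png",im)
im,z=arm.get_image("scene");cv2.imwrite("pics/s6.png",cv2.resize(im[80:300,60:260],None,fx=2.7,fy=2.7))
E
```

```text
7.4 [ 521.35117007 -251.21010394  152.31215208] [-5.97120742  1.93380106 -0.90980947] [0.84023301 1.81160903 0.02661813] 31.505703861803486 [ 4.22821712 -0.52003776 34.28400086]
```

View pics/w6.png

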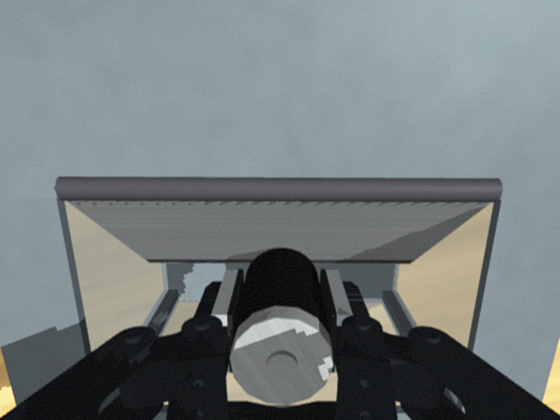

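View pics/s6.png

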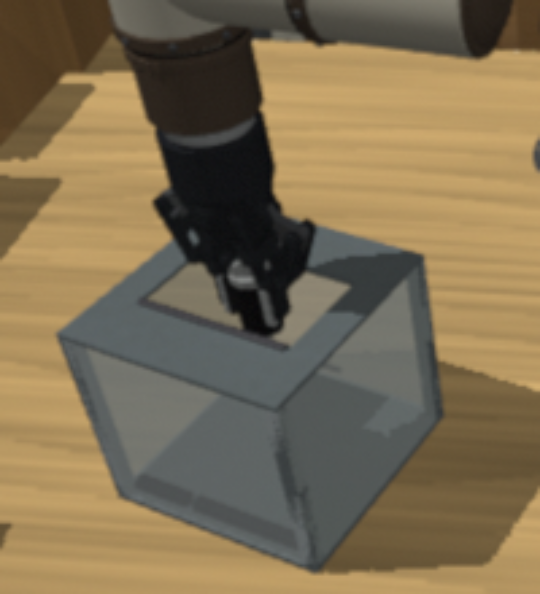

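The flap is hanging open against the cell, with its edge at row about 262, and the cell is straight in the grip. I go deeper.

Call:
{"api": "drive_tool", "payload": {
  "steps": [
    [0.002, 0, 0.01, 0, 0.02],
    [0, 0, 0.01, 0, 0.02],
    [0, 0, 0.01, 0, 0.02],
    [0, 0, 0.004, 0, 0.02],
    [0, 0, 0, 0, 0.02],
    [0, 0, 0, 0, 0.02],
    [0, 0, 0, 0, 0.02]
  ]
}}

```text
clock: 8.2
position: [524.6, -252.3, 118.4]
ee_rot: [0.987, -0.163, -0.002, -0.0]
contact_force: [-3.9, 1.4, -1.1]
gripper_width: 31.8
```

```bash
python3 - <<'E'
from h import *
from bench import arm
s=arm.read_state()
print(s["clock"],s["position"],s["contact_force"],s["wrist_torque"],s["gripper_width"],rel(s,[525.3,-252,118]))
im,z=arm.get_image("wrist");cv2.imwrite("pics/w7.png",im)
E
```

```text
8.2 [ 524.64071995 -252.34315944  118.40950055] [-3.93208572  1.37100694 -1.10090946] [0.35499298 1.38794228 0.03871727] 31.84980046714348 [ 0.51562103 -0.53651787  0.40790049]
```

View pics/w7.png

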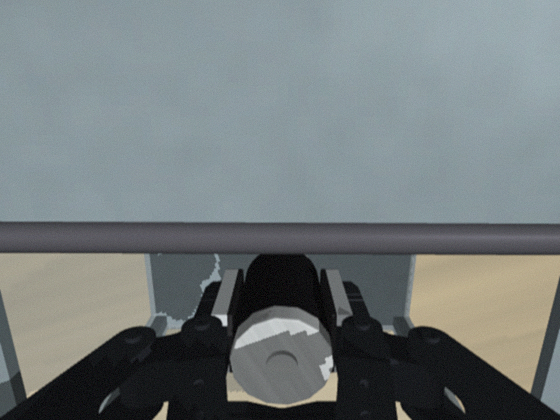

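The cell centre is about 46 mm below the lid and the flap is held fully open. I release.

Call:
{"api": "drive_tool", "payload": {
  "steps": [
    [0, 0, 0, 0, 0.06],
    [0, 0, 0, 0, 0.06],
    [0, 0, 0, 0, 0.06],
    [0, 0, 0, 0, 0.06],
    [0, 0, 0, 0, 0.06],
    [0, 0, 0, 0, 0.06],
    [0, 0, 0, 0, 0.06]
  ]
}}

```text
clock: 8.95
position: [526.0, -252.2, 119.9]
ee_rot: [0.987, -0.163, 0.0, -0.0]
contact_force: [-3.9, 3.5, 0.3]
gripper_width: 59.8
```

```bash
python3 - <<'E'
from h import *
from bench import arm
s=arm.read_state()
print(s["clock"],s["position"],s["contact_force"],s["gripper_width"])
im,z=arm.get_image("wrist");cv2.imwrite("pics/w8.png",im)
im,z=arm.get_image("scene");cv2.imwrite("pics/s8.png",cv2.resize(im[80:300,60:260],None,fx=2.7,fy=2.7))
E
```

```text
8.95 [ 526.04213763 -252.24266168  119.92441883] [-3.88312555  3.48250723  0.27037297] 59.80403587463336
```

View pics/w8.png

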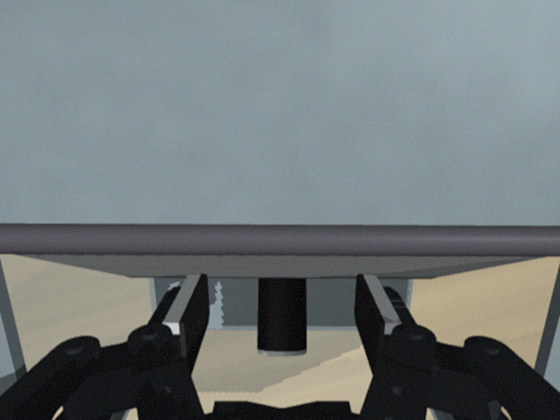

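View pics/s8.png

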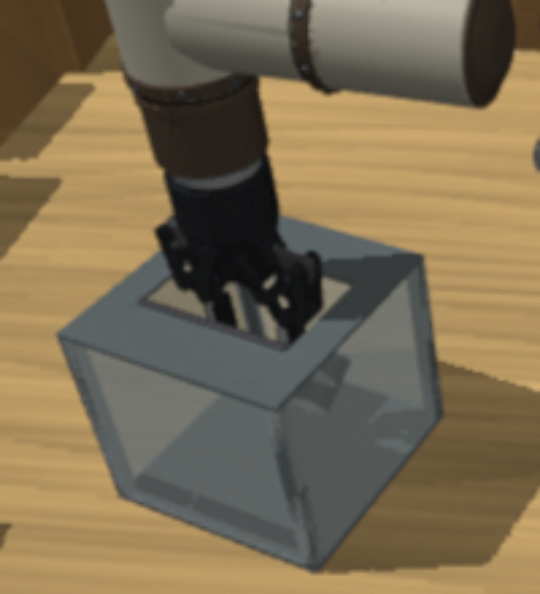

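The cell has dropped clear of the fingers; its black side shows at (283,315) on the box floor. I withdraw straight up.

Call:
{"api": "drive_tool", "payload": {
  "steps": [
    [0, 0, -0.01, 0, 0.06],
    [0, 0, -0.01, 0, 0.06],
    [0, 0, -0.015, 0, 0.06],
    [0, 0, -0.015, 0, 0.06],
    [0, 0, -0.02, 0, 0.06],
    [0, 0, -0.03, 0, 0.06],
    [0, 0, -0.03, 0, 0.06],
    [0, 0, -0.03, 0, 0.06],
    [-0.03, 0, -0.03, 0, 0.06],
    [-0.03, 0, 0, 0, 0.06],
    [-0.03, 0, 0, 0, 0.06],
    [0, 0, 0, 0, 0.06],
    [0, 0, 0, 0, 0.06],
    [0, 0, 0, 0, 0.06],
    [0, 0, 0, 0, 0.06]
  ]
}}

```text
clock: 10.55
position: [441.8, -224.2, 309.4]
ee_rot: [0.987, -0.162, 0.001, 0.0]
contact_force: [-1.0, 0.6, -0.2]
gripper_width: 59.9
```

```bash
python3 - <<'E'
from h import *
from bench import arm
s=arm.read_state()
print(s["clock"],s["position"],s["contact_force"],s["gripper_width"])
im,z=arm.get_image("wrist");cv2.imwrite("pics/w9.png",im)
im,z=arm.get_image("scene");cv2.imwrite("pics/s9.png",im);cv2.imwrite("pics/s9c.png",cv2.resize(im[140:300,70:240],None,fx=3.5,fy=3.5))
im,z=arm.get_image("top");P=arm.camera_params("top")
w=[dep(P,u,v,z[v,u]) for v in range(230,252) for u in range(226,247)]
w=np.array([p for p in w if 40<p[2]<60]);print("slim",len(w),w.mean(0))
d=pickle.load(open("d0.pkl","rb"))["top"][1]
w=np.array([dep(P,u,v,d[v,u]) for v in range(230,252) for u in range(226,247)]);w=w[(w[:,2]>40)&(w[:,2]<60)];print("slim0",len(w),w.mean(0))
E
```

```text
10.55 [ 441.84226686 -224.16404366  309.35578816] [-0.99702174  0.62219108 -0.1656841 ] 59.91397109500266
slim 87 [439.88572697 133.66208988  47.53173571]
slim0 87 [439.78357478 133.74683124  47.85193271]
```

View pics/w9.png

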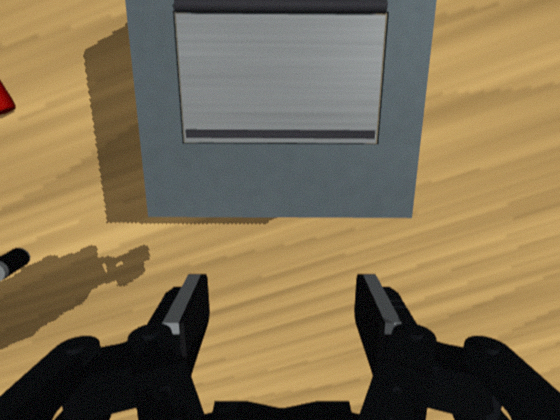

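View pics/s9.png

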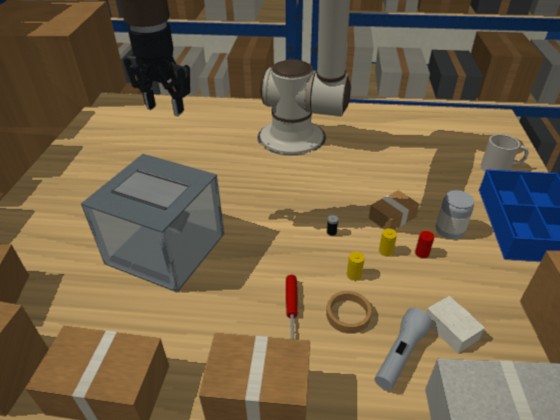

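View pics/s9c.png

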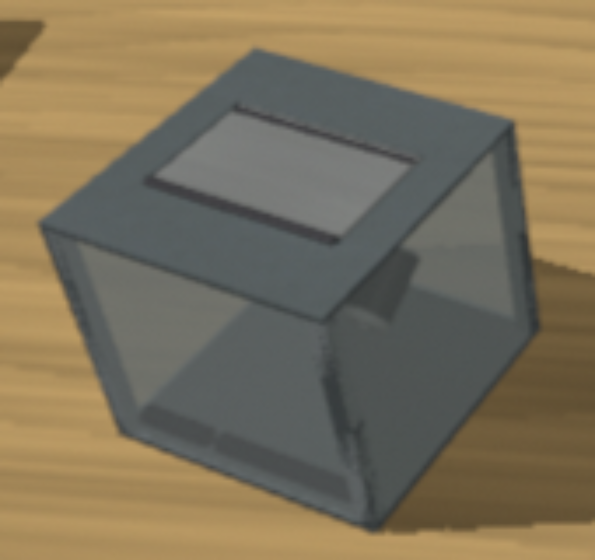

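The flap is shut and the slim cell has not moved. The dark body at scene (181,221), seen through the clear side, should be the cell. I check that this position matches one lying on the floor.

```bash
python3 - <<'E'
from h import *
d=pickle.load(open("d0.pkl","rb"));P=d["scene"][2]
a=np.radians(-18.7)
for z in (22,36,70,100):
    p=on(P,180,221,z);q=p[:2]-[530,-253.8];print(z,p,np.cos(a)*q[0]+np.sin(a)*q[1],-np.sin(a)*q[0]+np.cos(a)*q[1])
im=cv2.imread("pics/s9.png");o=d["scene"][0]
x=np.hstack([cv2.resize(i[190:260,130:230],None,fx=4,fy=4,interpolation=cv2.INTER_CUBIC) for i in (o,im)])
cv2.imwrite("pics/cmp.png",np.clip(x.astype(float)*1.6,0,255).astype(np.uint8))
E
```

```text
22 [ 454.13234068 -238.20881467   22.        ] -76.86136320751058 -9.556026156280176
36 [ 469.20437451 -231.82083602   36.        ] -64.63304679947045 1.3270227164765735
70 [ 505.80788523 -216.30717358   70.        ] -34.93570695137332 27.75728426460006
100 [ 538.10510058 -202.6186479   100.        ] -8.732171791287687 51.07810327765021
```

View pics/cmp.png

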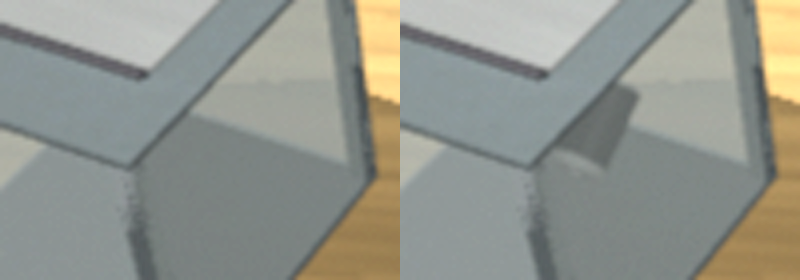

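```bash
python3 - <<'E'
from bench import arm
print(arm.job_done())
E
```

```text
the job is handed in; nothing more can be done
None
```

I posted the thick black cell into the battery box and handed the job in at about 11 s; no verdict was reported. I pressed the cell through the flap until its centre was about 46 mm below the lid. I released it there, with the flap held open by the cell and fingers, then drew the gripper straight out.

**Last checks:**
- **Flap:** it looks shut in both the wrist and scene views.
- **Thick cell:** it shows through the clear side near the bottom of the box, by the wall nearest the robot. Its centre is roughly 20 to 40 mm above the table (the limit is 80 mm). That height comes from one view and assumes the cell lies near the box's centre line. It seems to be lying or leaning, not standing.
- **Slim cell:** its measured position moved by about 0.1 mm, so it is still in place.
- **Gripper:** it is clear of the box and touching nothing; the contact force reads about 1 N, which is noise.

No check failed. The only mismatch was the mouth's near edge, which appeared about 4.5 mm off its predicted place in the wrist view. I left x unchanged because there was room to spare.

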